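# Swap the pail and the canister on the display

### The arm

A 7-joint arm with a two-finger parallel gripper is mounted at the origin on the work surface. World frame = base frame: x ahead of the robot, y to its left, z up, the work surface at z = 0. Lengths are in mm, angles in rad, forces in N, time in s.
With the tool pointing down it reaches from about 425 to 1025 mm from the base axis. Payload 3.6 kg.
Tool frame: the origin (TCP) lies at the very end of the fingers, on their centre line; the grasp point (between the pads) lies env.grip_depth behind it (env.grip_depth is the distance from the TCP to the grasp point, in mm); z points along the fingers, y is the direction in which the jaws open and shut (so a half turn about z gives the same grasp; the last joint's range is limited). The gripper opens to 85 mm and grips with 20 to 120 N. Pads are 22 mm wide; open, the fingers measure 114 mm over their backs; the gripper's body (76 mm by 85 mm) begins 54 mm behind the grasp point. The pads swing forward as they close: fully open they stand 13 mm farther back than shut.
Start: joints at [-1.246, 0.591, 0.048, 1.609, -0.033, 0.943, -0.034], TCP at [294.165, 662.644, 231.302] pointing down, gripper open.
Joint ranges: [-2.69, 2.69], [-0.47, 2.24], [-1.27, 1.36], [0.19, 2.51], [-1.53, 4.68], [0.08, 2.07], [-3.09, 3.09]. Speed limits (rad/s): [2.57, 2.57, 3.14, 3.14, 3.14, 3.14, 3.14].

### API

Orientations are given as a rotation vector (axis times angle).
In Python, from rig import env gives the robot as it stands. The module is installed in compiled form; this text tells all that it offers.
- The arm moves only by the shell command python3 -m inch 'ROWS' [FORCE]. ROWS is JSON, one flat list of numbers, 7 for each row, row after row: the shift along the tool's x, y, z in cm, then the turn, a rotation vector about the tool's x, y, z in rad, then the opening in per cent of the stroke, from 0 (shut) to 100 (fully open). A call has exactly 5 rows; each row shifts and turns the commanded pose from where the row before left it, along the tool's axes as they then stand; what a row does not reach is not made up. A row lasts 1/10 s, in which the tool goes at most 50 mm and 8.59 degrees, less where a joint would pass 70% of its speed; a pose out of reach is approached as far as the arm can. A call is refused whole if a number of a shift passes 5 or a number of a turn 0.15, either way. A call with a gripper value outside its range is refused whole. The fingers move at their own pace and stop on an object; FORCE is the grip in N (left out, the last holds). Time passes only in rows, so rows that do not move let the fingers close, or fill a call up. It gives the time, the measured TCP pose, the force and the opening at its end, in the units of the state.
- env.sense(): the state, without advancing time (a new reading comes with each control period).
- env.camera(name): name is "side" or "top"; returns a dict with "img" (400x640x3 uint8, red, green, blue), "fovy" (degrees; the focal length in pixels is half the picture's height over the tangent of half this angle, whatever the lens; pixels are square), "cx", "cy" (the principal point, pixels), "extrinsics" (4x4, takes a point from camera to world coordinates). Camera axes: x right, y down, z forward; pixel columns grow to the right and rows downward; lengths in mm; the calibration is good to about 2 mm. A picture is of the moment at which its call begins. There is no depth.
- env.hand_in(): hands the job in, once; it reports no verdict.
The state is a dict: "time_s": time; "joint_pos": joint angles; "joint_velocities": joint speeds; "joint_torque": joint torques, N m; "eef_pos": TCP position; "ee_rot": TCP orientation; "contact_force": force on the tool from outside, world axes, zero at the start; "moment": the same for the moment, N m; "gripper_width": finger opening in mm.
Only numpy, scipy, OpenCV 4.12 (cv2) and the standard library are available. Lean on these libraries where they do the work, as an engineer would, in place of code of your own. Each camera call takes 0.05 s, during which the arm holds its last target. There are 200 camera calls.

### The job

Swap the cream ceramic pail and the yellow canister: each must end standing upright in the middle of the round dark board on which the other one stood at the start; the cork mat is free as a stopover. Raise the pail's folded-down wire handle and carry the pail by it. Set both things down rather than drop them, never let either lean far over, and leave the other stock where it is.

Things in the scene. Friction and masses are not known exactly. Their poses are not given: they have to be found in the camera images.
- pail_mid (a point): Centre of the cream ceramic pail, on its axis 35 mm above its underside. Open pail, 70 mm high, 92 mm wide at the foot, 100 mm at the rim, wall 4 mm, about 0.55 kg; too wide to grip across. z up its axis; x along the hinge line of its wire handle, pointing to the robot's left; the handle is folded down on its +y side, towards the robot. It starts on one round board, the canister on the other.
- bail_grip (a point): Centre of the wooden grip of the pail's wire handle: a round bar 12 mm thick, 60 mm long, turning freely about its length, which is x of this frame. The hinge line crosses the pail's axis 62 mm above its underside, parallel to the grip and 86 mm from it: folded, the grip lies beside the pail, 30 mm clear of the rim; upright, over the pail's axis, 148 mm above its underside.
- bail (a joint): Angle of the wire handle: 0 folded down level to the pail's +y side, 1.57 upright, 3.14 folded to the other side. A little hinge friction (0.02 N m) lets it stay where it is left. Starts between 0 and 0.25.
- canister_mid (a point): Centre of the yellow glazed canister with a fixed wooden lid: an upright cylinder 62 mm in diameter and 130 mm high, about 0.35 kg; this point lies on its axis 65 mm above its underside. z up.
- rack_top (a point): Centre of the top of the round dark board under the wire rack: fixed, 130 mm wide, top 8 mm above the table. The rack faces right; its front edge overhangs this board, passing 20 mm to the right of this centre, so the tool must lean 35 to 45 degrees, its body to the right, fingers aimed down and left under the rack. x points level into the rack, square to its edge (about to the robot's left).
- open_top (a point): Centre of the top of the other round dark wooden board, in the open, to the right of the rack: fixed, 130 mm in diameter, top 8 mm above the table, nothing above it. This board and the cork mat take two spots, one nearer and one farther to the right, either way round.
- cork_top (a point): Centre of the top of the square cork mat: 130 mm a side, top 5 mm above the table, fixed, empty at the start, nothing above it.
- rack_edge (a point): Middle of the lower front edge of the red wire rack shelf, 275 mm above the table, fixed. The rack stands on the left, facing right. The shelf is 110 mm deep, 8 mm thick and runs 280 mm to each side of this point along y of this frame (+y towards the robot), on four blue 14 mm posts at its ends; x points level from front to back (about to the robot's left). Below it is open front and back.
- mug_a: yellow mug under the rack, at its end near the robot, 76 mm wide, 85 mm high; bystander, leave alone; origin under its centre
- bowl_a: taupe bowl under the rack, at its far end, 96 mm wide, 50 mm high; bystander, leave alone; origin under its centre
- cup_b: pale green cup, left behind the rack, 68 mm wide, 70 mm high; bystander, leave alone; origin under its centre
- mug_b: pink mug, right, 76 mm wide, 85 mm high; bystander, leave alone; origin under its centre
- figurine: white ceramic figurine, far ahead, 54 mm wide, 78 mm high; bystander, leave alone; origin under its centre
- pot_red: red lidded pot, right, 88 mm wide, 76 mm high; bystander, leave alone; origin under its centre
- bowl_b: white bowl, left behind the rack, 120 mm wide, 55 mm high; bystander, leave alone; origin under its centre
- pail: The same pail; origin at the centre of its underside.
- sleeve: The same wooden grip of the handle; origin at its centre.
- canister: The same canister; origin at the centre of its underside.
Things that resemble listed ones, but are neither listed nor needed, are in the scene too. What is shaped like the part that bears rack_top but red is not meant.

How it is judged (in metres and radians):
On the way:
1. the pail hangs clear of the table from its raised handle (value of joint bail between 1.1 and 2.04 rad and height (world z) of pail_mid above 0.065 m and contact force between sleeve and the fingers above 0.5 N), for 0.2 s.
At the end, for the whole second after the job is handed in: The pail and the canister each stand upright (within 0.1 rad) and at rest on the round board where the other one stood at the start, centred on it within 25 mm. The handle may be left up or down (distance of each of pail_mid, canister_mid from where it was at the start of the episode above 0.1 m and (horizontal distance between pail_mid and rack_top below 0.025 m or horizontal distance between pail_mid and open_top below 0.025 m) and height (world z) of pail_mid between 0.035 and 0.051 m and angle between each of pail_mid, canister_mid's own z axis and vertical below 0.1 rad and linear speed of each of pail, canister below 0.03 m/s and (horizontal distance between canister_mid and rack_top below 0.025 m or horizontal distance between canister_mid and open_top below 0.025 m) and height (world z) of canister_mid between 0.065 and 0.081 m); the robot touches nothing.
It fails at once if the pail is let go in mid-air (more than 30 mm up) (height (world z) of pail_mid above 0.073 m and contact force between pail and the fingers below 0.02 N).
It fails at once if the canister is let go in mid-air (more than 30 mm up) (height (world z) of canister_mid above 0.103 m and contact force between canister and the fingers below 0.02 N).
It fails at once if the pail or the canister leans more than 35 degrees (angle between any of pail_mid, canister_mid's own z axis and vertical above 0.61 rad).
It fails at once if another piece of stock is moved more than 30 mm or tipped over (distance of any of mug_a, bowl_a, cup_b, mug_b, figurine, pot_red, bowl_b from where it was at the start of the episode above 0.03 m or angle between any of mug_a, bowl_a, cup_b, mug_b, figurine, pot_red, bowl_b's own z axis and vertical above 0.5 rad).
It also fails if it takes over 72 s, if anything falls off the work surface, if the arm or the gripper's body presses on something with over 40 N, if the wrist force passes 120 N, or if a joint passes its speed limit or range.

## Working session

There is one attempt and no reset: what is moved stays moved. The work goes in short steps, Python scripts to look and compute and a shell command to move; the robot and the scene stay as the last step left them, time stands still between calls to the robot, and variables do not carry over. Pictures are saved under pics/ and viewed, about 8 in all and at most 12, crops included, and the job is handed in when it is done.

```bash
mkdir -p pics; python3 - <<'E'
from rig import env
import cv2,numpy as np,pickle
print(env.sense(),env.grip_depth)
for n in("side","top"):
    c=env.camera(n);pickle.dump(c,open(f"{n}0.pkl","wb"))
    cv2.imwrite(f"pics/{n}0.png",c["img"][:,:,::-1])
    print(n,c["fovy"],c["cx"],c["cy"],np.round(c["extrinsics"],3).tolist())
E
```

```text
{'time_s': 0.0, 'joint_pos': array([-1.24648132,  0.59212697,  0.04826892,  1.60984586, -0.03330169,
        0.94267819, -0.03366315]), 'joint_velocities': array([-8.12399752e-04, -1.58558736e-03,  8.20675521e-04,  5.90497902e-05,
        1.23882075e-03, -1.04246889e-03, -1.37205311e-04]), 'joint_torque': array([ 2.47139712e-05, -5.48690343e+01,  1.54687028e+00, -1.98123568e+01,
        9.45015490e-03,  8.59683088e-03,  2.02555178e-06]), 'eef_pos': array([293.81698431, 661.88264261, 230.12565623]), 'ee_rot': array([-0.65124654, -3.07298038,  0.00349516]), 'contact_force': array([0.60028062, 0.34960555, 0.13832508]), 'moment': array([ 0.01825227, -0.01201191,  0.01123141]), 'gripper_width': 85.65541755449405} 18.700000000000003
side 56.8288457274266 320.7721345933746 198.92657580778277 [[0.979, -0.106, 0.175, 339.209], [-0.204, -0.511, 0.835, -968.24], [0.001, -0.853, -0.522, 835.247], [0.0, 0.0, 0.0, 1.0]]
top 45.45718248368594 320.3713799995931 207.9268687630219 [[-0.01, -0.993, 0.114, 350.71], [-1.0, 0.011, 0.004, 64.746], [-0.005, -0.114, -0.993, 1734.351], [0.0, 0.0, 0.0, 1.0]]
```

View pics/side0.png

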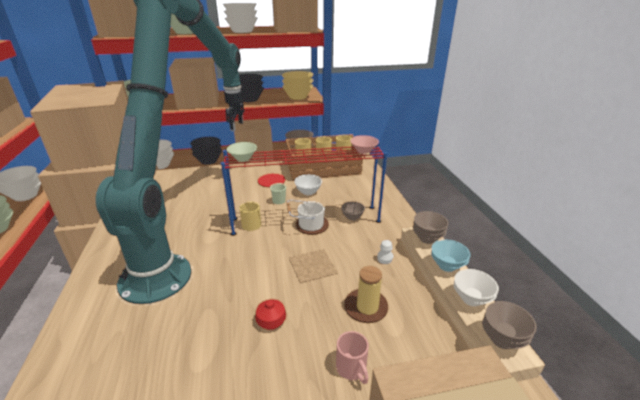

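View pics/top0.png

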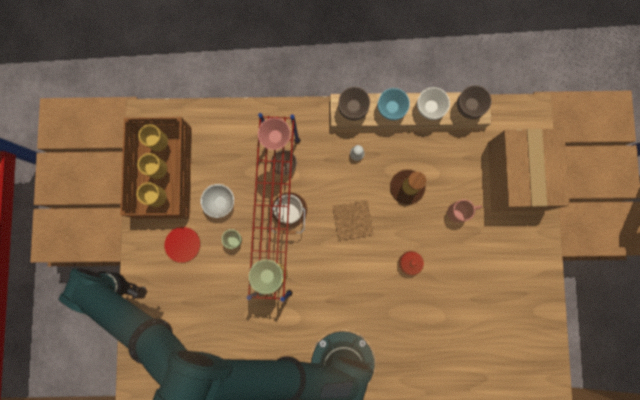

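Side view: pail at (311,217) on the dark board under the rack. The red disc at (271,181) is the decoy board. The canister is at (369,290) on the open board, the cork mat at (313,265), and the folded handle at about (290,218). Top view: pail (289,209), canister (412,183), cork (352,221).

```bash
cat > h.py <<'E'
import numpy as np,cv2,pickle
def cal(c):
    f=200/np.tan(np.radians(c["fovy"]/2));return f,c["cx"],c["cy"],np.array(c["extrinsics"])
def proj(c,P):
    f,cx,cy,E=cal(c);p=np.linalg.inv(E)@np.r_[P,1];return np.array([cx+f*p[0]/p[2],cy+f*p[1]/p[2]])
def ray(c,u,v):
    f,cx,cy,E=cal(c);d=E[:3,:3]@np.array([(u-cx)/f,(v-cy)/f,1]);return E[:3,3],d
def plane(c,u,v,z):
    o,d=ray(c,u,v);return o+d*(z-o[2])/d[2]
def tri(c1,p1,c2,p2):
    o1,d1=ray(c1,*p1);o2,d2=ray(c2,*p2)
    t=np.linalg.lstsq(np.c_[d1,-d2],o2-o1,rcond=None)[0]
    a=o1+d1*t[0];b=o2+d2*t[1];return (a+b)/2,np.linalg.norm(a-b)
def load(n): return pickle.load(open(n+".pkl","rb"))
E
python3 - <<'E'
from h import *
s,t=load("side0"),load("top0")
print("base",proj(t,[0,0,0]),proj(s,[0,0,0]),"tcp",proj(t,[294,662,231]),proj(s,[294,662,231]))
a=cv2.resize(t["img"][170:260,240:330],None,fx=4.4,fy=4.4,interpolation=cv2.INTER_CUBIC)
b=cv2.resize(s["img"][190:245,220:320],None,fx=4,fy=4,interpolation=cv2.INTER_CUBIC)
d=cv2.resize(s["img"][240:325,285:395],None,fx=3.6,fy=3.6,interpolation=cv2.INTER_CUBIC)
W=np.zeros((560,800,3),np.uint8);W[:396,:396]=a;W[:220,400:800]=b;W[222:222+d.shape[0],400:400+d.shape[1]]=d
cv2.imwrite("pics/crop1.png",W[:,:,::-1])
# dark masks
for n,c in(("top",t),("side",s)):
    hsv=cv2.cvtColor(c["img"],cv2.COLOR_RGB2HSV)
    for nm,lo,hi in(("yellow",(18,90,60),(32,255,255)),("dark",(0,30,10),(20,255,90)),("red",(174,150,80),(180,255,255)),("red2",(0,170,80),(6,255,255))):
        m=cv2.inRange(hsv,lo,hi);k,l,st,ce=cv2.connectedComponentsWithStats(m)
        print(n,nm,[(x[:5].tolist(),np.round(q,1).tolist()) for x,q in zip(st[1:],ce[1:]) if 60<x[4]<3000 and x[0]>200 and x[0]<440 and x[1]>100])
E
```

```text
base [342.1096429  362.59202293] [155.13793312 277.94499501] tcp [131.41411002 282.8703091 ] [237.00532243 129.53797888]
top yellow [([403, 180, 15, 15, 104], [408.0, 188.5])]
top dark [([331, 125, 37, 13, 177], [346.8, 131.4]), ([413, 127, 64, 10, 274], [445.8, 131.4]), ([273, 150, 17, 11, 106], [282.4, 154.9]), ([391, 171, 33, 35, 594], [403.7, 189.5]), ([257, 300, 18, 8, 88], [267.0, 303.0]), ([338, 350, 33, 21, 240], [353.7, 361.0]), ([277, 357, 28, 25, 107], [294.8, 364.6])]
top red []
top red2 [([401, 252, 22, 20, 273], [411.1, 260.5])]
side yellow [([315, 136, 17, 12, 156], [323.2, 141.8]), ([336, 136, 16, 10, 148], [343.0, 140.5]), ([295, 138, 17, 11, 163], [302.4, 143.0]), ([239, 201, 23, 31, 591], [250.2, 215.8]), ([357, 278, 25, 37, 688], [368.2, 296.8])]
side dark [([414, 224, 28, 19, 185], [424.6, 234.1]), ([344, 296, 16, 17, 176], [351.0, 303.7])]
side red []
side red2 [([244, 103, 79, 16, 777], [282.1, 110.9]), ([259, 174, 25, 12, 198], [270.3, 179.4]), ([256, 300, 29, 29, 597], [269.7, 314.0])]
```

View pics/crop1.png

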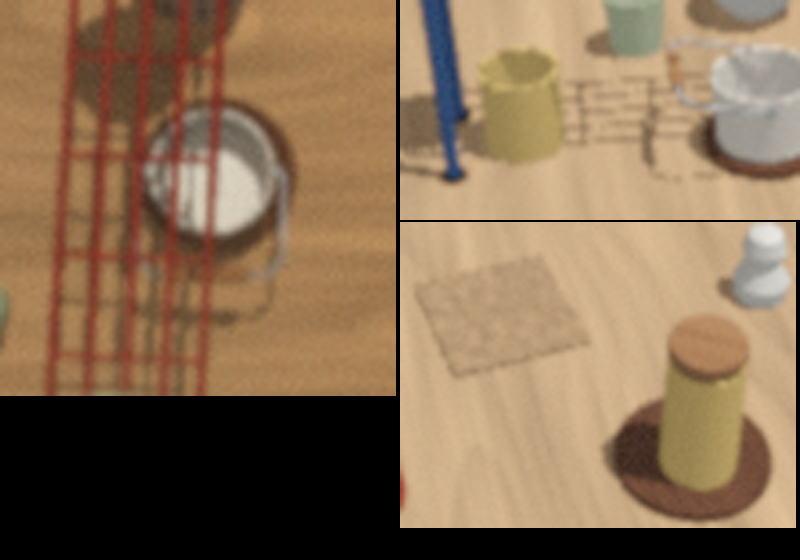

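The top crop shows the pail on the dark board, with the handle towards the robot and the wooden grip at about (288,232) full-picture. In the side crop the grip is at about (289,207). Mug (yellow, 250,216) is the bystander and the canister stands on the open dark board. Next I measure positions.

```bash
python3 - <<'E'
from h import *
s,t=load("side0"),load("top0")
def ell(c,x0,y0,x1,y1,f,name,z):
    im=c["img"][y0:y1,x0:x1].astype(int);hsv=cv2.cvtColor(c["img"][y0:y1,x0:x1],cv2.COLOR_RGB2HSV)
    m=f(im,hsv).astype(np.uint8);k,l,st,ce=cv2.connectedComponentsWithStats(m)
    i=1+np.argmax(st[1:,4]);ys,xs=np.where(l==i)
    p=np.c_[xs+x0,ys+y0].astype(np.float32);h=cv2.convexHull(p)
    W=np.array([plane(c,u,v,z)[:2] for u,v in h[:,0]],np.float32)
    (X,r)=cv2.minEnclosingCircle(W);e=cv2.fitEllipse(W)
    print(name,"n",len(p),"px",p.min(0),p.max(0),"circ",np.round(X),round(r,1),"ell",np.round(e,0).tolist() if 0 else [np.round(q) for q in e])
dark=lambda i,h:(i.sum(2)<230)&(i[:,:,0]>i[:,:,2])
ell(s,335,280,400,325,dark,"open board side",8)
ell(t,385,165,428,210,dark,"open board top",8)
ell(s,285,205,345,240,dark,"rack board side",8)
white=lambda i,h:(h[:,:,1]<60)&(h[:,:,2]>110)
ell(s,294,195,330,240,white,"pail side(rim z)",78)
ell(t,265,185,315,235,white,"pail top",78)
lid=lambda i,h:(h[:,:,0]<17)&(h[:,:,1]>90)&(i.sum(2)>200)
ell(s,355,262,385,286,lid,"lid side",138)
ell(t,400,168,430,195,lid,"lid top",138)
cork=lambda i,h:(i.sum(2)<430)
ell(s,285,246,340,285,cork,"cork side",5);ell(t,328,195,378,245,cork,"cork top",5)
print("grip",tri(t,(288.4,231.8),s,(288.8,206.8)))
# yellow canister foot in side
hs=cv2.cvtColor(s["img"],cv2.COLOR_RGB2HSV)
def lab(c,x0,y0,x1,y1,k):return cv2.resize(c["img"][y0:y1,x0:x1],None,fx=k,fy=k,interpolation=cv2.INTER_CUBIC)
W=np.zeros((600,800,3),np.uint8)
a=lab(s,275,185,345,240,6);b=lab(s,215,140,395,240,4)[:,:720]
a=lab(s,275,190,342,240,5.9)[:295];W[:295,:395]=a[:,:395]
q=lab(t,245,105,300,310,2.9);W[:595-0,400:400+q.shape[1]]=q[:595]
W[300:300+300,:395]=lab(t,262,180,328,230,6)[:300,:395]
cv2.imwrite("pics/crop2.png",W[:,:,::-1])
E
```

```text
open board side n 207 px [344. 295.] [360. 313.] circ [ 594. -241.] 36.5 ell [array([ 588., -243.]), array([55., 75.]), np.float64(169.0)]
open board top n 763 px [390. 170.] [424. 205.] circ [ 621. -243.] 66.6 ell [array([ 621., -246.]), array([124., 130.]), np.float64(64.0)]
rack board side n 39 px [295. 220.] [305. 232.] circ [502. 177.] 42.9 ell [array([502., 177.]), array([40., 86.]), np.float64(10.0)]
pail side(rim z) n 709 px [294. 201.] [324. 230.] circ [526. 144.] 97.6 ell [array([533., 146.]), array([113., 205.]), np.float64(171.0)]
pail top n 285 px [289. 195.] [304. 222.] circ [539. 165.] 49.1 ell [array([528., 157.]), array([ 57., 119.]), np.float64(99.0)]
lid side n 352 px [359. 265.] [382. 283.] circ [ 625. -261.] 37.2 ell [array([ 625., -261.]), array([63., 74.]), np.float64(154.0)]
lid top n 481 px [400. 168.] [429. 194.] circ [ 623. -250.] 65.6 ell [array([ 645., -259.]), array([ 90., 161.]), np.float64(128.0)]
cork side n 7 px [290. 261.] [293. 265.] circ [437. -23.] 11.5 ell [array([437., -26.]), array([ 4., 29.]), np.float64(16.0)]Traceback (most recent call last):
  File "<stdin>", line 22, in <module>
  File "<stdin>", line 9, in ell
cv2.error: OpenCV(4.12.0) /io/opencv/modules/imgproc/src/shapedescr.cpp:361: error: (-201:Incorrect size of input array) There should be at least 5 points to fit the ellipse in function 'fitEllipseNoDirect'
```

```bash
python3 - <<'E'
from h import *
s,t=load("side0"),load("top0")
print("grip",tri(t,(288.4,231.8),s,(288.8,206.8)))
def lab(c,x0,y0,x1,y1,k):return cv2.resize(c["img"][y0:y1,x0:x1],None,fx=k,fy=k,interpolation=cv2.INTER_CUBIC)
W=np.zeros((600,800,3),np.uint8)
def put(a,x,y):W[y:y+a.shape[0],x:x+a.shape[1]]=a[:600-y,:800-x]
put(lab(s,275,190,341,240,6),0,0); put(lab(t,262,180,328,230,6),0,300); put(lab(s,215,140,395,240,2.2),400,0); put(lab(t,240,105,320,310,1.8),400,225)
put(lab(t,325,160,430,250,2.2),560,225)
for z,c,o,k,P in((8,s,(275,190),6,(0,0)),(8,t,(262,180),6,(0,300))):pass
cv2.imwrite("pics/crop2.png",W[:,:,::-1])
E
```

```text
grip (array([458.21518315, 181.2387663 ,  97.36257173]), np.float64(2.3579300650492123))
```

View pics/crop2.png

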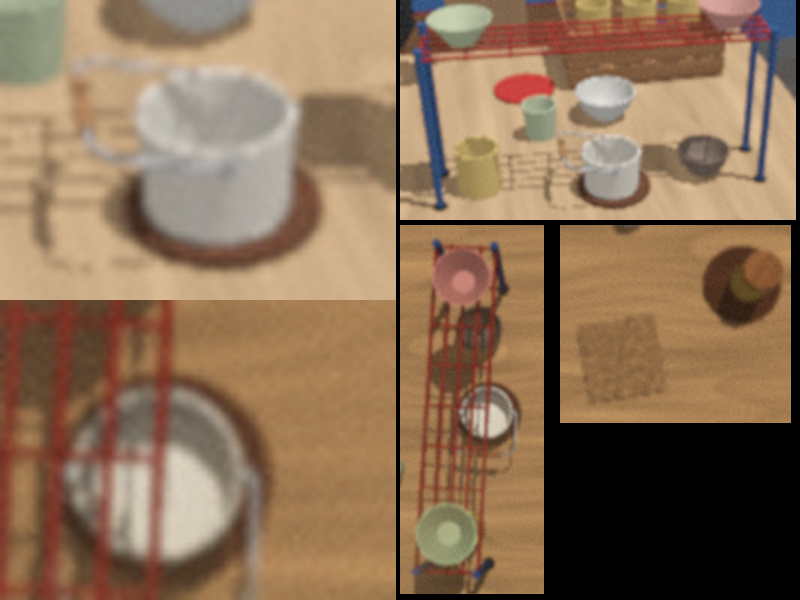

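Pail rim centre at side (311.2,208.8), top (287.8,209). The shelf's front bar runs from top (293,116) to (282,298).

```bash
python3 - <<'E'
from h import *
s,t=load("side0"),load("top0")
print("rim",tri(t,(287.8,209),s,(311.2,208.8)),plane(t,287.8,209,78),plane(s,311.2,208.8,78))
print("rackfront",plane(t,293.3,116,279),plane(t,281.7,298,279))
# handle corners  (right arm/left arm)
for u,v in((249,231.8),(304,232)):pass
print("cork top", plane(t,325+62/2.2,160+133/2.2,5)) 
x0=[plane(t,325+a/2.2,160+b/2.2,5)[:2].round() for a,b in((17,100),(95,90),(105,165),(27,178))];print(x0,np.mean(x0,0))
print("cork side",[plane(s,285+a/3.6,240+b/3.6,5)[:2].round() for a,b in((15,70),(140,36),(188,120),(60,152))])
print("canister lid side",plane(s,285+308/3.6,240+122/3.6,138),"foot side near",plane(s,285+300/3.6,240+268/3.6,8))
print("lid top", plane(t,325+203/2.2,160+43/2.2,138))
print("board side(lr mid)",plane(s,285+292/3.6,240+235/3.6,8))
print("rackboard", plane(s,275+221/6,190+212/6,8))
# post feet
for a,b in((439,205),(763,178)):print("front post feet",plane(s,215+(a-400)/2.2,140+b/2.2,0))
for b in ("figurine",):pass
print("figurine",plane(t,357,155,20),"red pot",plane(t,411,262,20),"mug_b",plane(t,462,211,20),"bowl_a",plane(t,283,165,20),"mug_a",plane(s,250,228,5))
E
```

```text
rim (array([541.08721216, 184.51079543,  75.30377584]), np.float64(5.553141161602074)) [538.00418299 184.5918039   78.        ] [543.18425671 180.56178722  78.        ]
rackfront [808.79594717 152.11025562 279.        ] [246.38840641 188.9969249  279.        ]
cork top [501.85451407 -47.67585723   5.        ]
[array([558.,  26.]), array([ 573., -104.]), array([ 448., -117.]), array([428.,  11.])] [501.75 -46.  ]
cork side [array([432.,  -4.]), array([558.,  21.]), array([ 575., -103.]), array([ 456., -119.])]
canister lid side [ 625.56843739 -262.05065911  138.        ] foot side near [ 620.30127904 -287.40532432    8.        ]
lid top [ 626.91063219 -258.39120952  138.        ]
board side(lr mid) [ 624.52489729 -253.6502439     8.        ]
rackboard [543.13858381 171.68983104   8.        ]
front post feet [244.72962718 193.16913344   0.        ]
front post feet [814.0739785  157.68168219   0.        ]
figurine [740.72920837 -64.96482733  20.        ] red pot [ 349.78547867 -250.06891814   20.        ] mug_b [ 530.64319088 -439.60280629   20.        ] bowl_a [706.5057404 205.9584143  20.       ] mug_a [309.90569223 206.40515965   5.        ]
```

```bash
cat > plan.py <<'E'
# usage: plan.py gx gy gz lean_deg [back_mm] [n] : rows that bring grasp point to (gx,gy,gz), backed off along the tool axis
import sys,numpy as np
from scipy.spatial.transform import Rotation as R
from rig import env
def plan(g,lean,back=0,n=0,yaw=-3.7):
    s=env.sense();p=s["eef_pos"];q=R.from_rotvec(s["ee_rot"])
    l=np.radians(lean);c,sn=np.cos(l),np.sin(l)
    T=R.from_matrix(np.c_[[0,c,sn],[1,0,0],[0,sn,-c]]);T=R.from_euler('z',yaw,degrees=True)*T
    a=T.as_matrix()[:,2];P=np.array(g)+a*(env.grip_depth-back)
    d=P-p;rv=(q.inv()*T).as_rotvec()
    n=n or int(np.ceil(max(np.linalg.norm(d)/40,np.linalg.norm(rv)/.145,1)));n+=-n%5
    print("t",round(s["time_s"],2),"tcp",p.round(1),"-> ",P.round(1),"d",d.round(1),"rv",rv.round(3),"w",round(s["gripper_width"],1),"F",s["contact_force"].round(1),"n",n)
    for k in range(n):
        dl=q.inv().apply(d/n)/10
        print(*np.round(dl,2),*np.round(rv/n,3));q=q*R.from_rotvec(rv/n)
if __name__=="__main__":
    v=[float(x) for x in sys.argv[1:]];plan(v[:3],v[3],v[4] if len(v)>4 else 0,int(v[5]) if len(v)>5 else 0)
E
python3 -m inch '[0,0,-4,0,0,0,100, 0,0,-4,0,0,0,100, 0,0,-4,0,0,0,100, 0,0,-4,0,0,0,100, 0,0,-4,0,0,0,100]' 60
python3 -m inch '[0,0,-4,0,0,0,100, 0,0,-4,0,0,0,100, 0,0,0,0,0,0,100, 0,0,0,0,0,0,100, 0,0,0,0,0,0,100]'
python3 plan.py 500 -150 450 0
```

```text
time_s: 0.6
eef_pos: [294.0, 662.1, 432.3]
ee_rot: [-0.651, -3.073, 0.002]
contact_force: [-0.7, 0.3, -0.5]
gripper_width: 85.2
time_s: 1.1
eef_pos: [293.8, 662.0, 509.1]
ee_rot: [-0.651, -3.073, 0.006]
contact_force: [-0.6, -0.7, -0.0]
gripper_width: 85.5
t 1.1 tcp [293.8 662.  509.1] ->  [ 500.  -150.   431.3] d [ 206.2 -812.   -77.8] rv [-0.003  0.002  1.218] w 85.5 F [-0.6 -0.7 -0. ] n 25
-2.07 -2.63 0.32 -0.0 0.0 0.049
-2.2 -2.53 0.32 -0.0 0.0 0.049
-2.32 -2.42 0.32 -0.0 0.0 0.049
-2.43 -2.3 0.32 -0.0 0.0 0.049
-2.54 -2.18 0.32 -0.0 0.0 0.049
-2.65 -2.06 0.32 -0.0 0.0 0.049
-2.74 -1.92 0.32 -0.0 0.0 0.049
-2.83 -1.79 0.32 -0.0 0.0 0.049
-2.92 -1.65 0.32 -0.0 0.0 0.049
-2.99 -1.51 0.32 -0.0 0.0 0.049
-3.06 -1.36 0.32 -0.0 0.0 0.049
-3.13 -1.21 0.32 -0.0 0.0 0.049
-3.18 -1.05 0.32 -0.0 0.0 0.049
-3.23 -0.9 0.31 -0.0 0.0 0.049
-3.27 -0.74 0.31 -0.0 0.0 0.049
-3.3 -0.58 0.31 -0.0 0.0 0.049
-3.32 -0.42 0.31 -0.0 0.0 0.049
-3.34 -0.26 0.31 -0.0 0.0 0.049
-3.35 -0.09 0.31 -0.0 0.0 0.049
-3.35 0.07 0.31 -0.0 0.0 0.049
-3.34 0.23 0.31 -0.0 0.0 0.049
-3.33 0.4 0.31 -0.0 0.0 0.049
-3.3 0.56 0.31 -0.0 0.0 0.049
-3.27 0.72 0.31 -0.0 0.0 0.049
-3.23 0.88 0.31 -0.0 0.0 0.049
```

```bash

python3 -m inch '[-2.1,-2.6,0,0,0,0.05,100, -2.2,-2.5,0,0,0,0.05,100, -2.3,-2.4,0,0,0,0.05,100, -2.4,-2.3,0,0,0,0.05,100, -2.5,-2.2,0,0,0,0.05,100]'
python3 -m inch '[-2.6,-2.1,0,0,0,0.05,100, -2.7,-1.9,0,0,0,0.05,100, -2.8,-1.8,0,0,0,0.05,100, -2.9,-1.6,0,0,0,0.05,100, -3,-1.5,0,0,0,0.05,100]'
python3 -m inch '[-3.1,-1.4,0,0,0,0.05,100, -3.1,-1.2,0,0,0,0.05,100, -3.2,-1,0,0,0,0.05,100, -3.2,-0.9,0,0,0,0.05,100, -3.3,-0.7,0,0,0,0.05,100]'
python3 -m inch '[-3.3,-0.6,0,0,0,0.05,100, -3.3,-0.4,0,0,0,0.05,100, -3.3,-0.3,0,0,0,0.05,100, -3.3,-0.1,0,0,0,0.05,100, -3.3,0.1,0,0,0,0.05,100]'
python3 -m inch '[-3.3,0.2,0,0,0,0.05,100, -3.3,0.4,0,0,0,0.05,100, -3.3,0.6,0,0,0,0.05,100, -3.3,0.7,0,0,0,0.05,100, -3.3,0.9,0,0,0,0.05,100]'
python3 plan.py 624 -257 105 40 140
```

```text
time_s: 1.6
eef_pos: [334.5, 499.1, 508.8]
ee_rot: [-1.032, -2.966, 0.007]
contact_force: [0.5, -0.3, -0.0]
gripper_width: 85.6
time_s: 2.1
eef_pos: [373.2, 337.5, 509.1]
ee_rot: [-1.394, -2.814, 0.006]
contact_force: [1.0, -0.8, -0.1]
gripper_width: 85.3
time_s: 2.6
eef_pos: [413.1, 174.0, 510.7]
ee_rot: [-1.736, -2.618, 0.001]
contact_force: [0.2, 0.1, 0.6]
gripper_width: 85.1
time_s: 3.1
eef_pos: [449.7, 12.3, 510.8]
ee_rot: [-2.049, -2.381, 0.001]
contact_force: [1.2, -0.4, 0.4]
gripper_width: 85.5
time_s: 3.6
eef_pos: [486.1, -151.1, 510.9]
ee_rot: [-2.329, -2.107, 0.0]
contact_force: [-0.8, 0.3, -0.4]
gripper_width: 85.3
t 3.6 tcp [ 486.1 -151.1  510.9] ->  [ 619.  -334.8  197.9] d [ 132.8 -183.7 -313. ] rv [ 0.012  0.698 -0.034] w 85.3 F [-0.8  0.3 -0.4] n 10
-1.7 1.51 3.13 0.001 0.07 -0.003
-1.92 1.5 3.0 0.001 0.07 -0.003
-2.12 1.5 2.86 0.001 0.07 -0.003
-2.32 1.5 2.7 0.001 0.07 -0.003
-2.51 1.49 2.53 0.001 0.07 -0.003
-2.69 1.49 2.35 0.001 0.07 -0.003
-2.85 1.48 2.15 0.001 0.07 -0.003
-3.0 1.47 1.95 0.001 0.07 -0.003
-3.13 1.46 1.73 0.001 0.07 -0.003
-3.25 1.45 1.51 0.001 0.07 -0.003
```

```bash

python3 -m inch '[-1.7,1.5,3.1,0,0.07,0,100, -1.9,1.5,3,0,0.07,0,100, -2.1,1.5,2.9,0,0.07,0,100, -2.3,1.5,2.7,0,0.07,0,100, -2.5,1.5,2.5,0,0.07,-0.01,100]'
python3 -m inch '[-2.7,1.5,2.3,0,0.07,-0.01,100, -2.8,1.5,2.1,0,0.07,-0.01,100, -3,1.5,1.9,0,0.07,0,100, -3.1,1.5,1.7,0,0.07,0,100, -3.2,1.4,1.5,0,0.07,0,100]'
python3 plan.py 624 -257 105 40 140
python3 - <<'E'
from h import *
from rig import env
W=np.zeros((600,640,3),np.uint8)
s,t=env.camera("side"),env.camera("top")
p=env.sense()["eef_pos"];print(proj(s,p),proj(t,p))
a=cv2.resize(s["img"][200:340,300:460],None,fx=3,fy=3);b=cv2.resize(t["img"][140:290,360:520],None,fx=2,fy=2)
W[:300,:320]=b;W2=np.zeros((420,800,3),np.uint8);W2[:,:480]=a;W2[:300,480:]=b
cv2.imwrite("pics/c3.png",W2[:,:,::-1])
E
```

```text
time_s: 4.1
eef_pos: [553.2, -241.8, 353.5]
ee_rot: [-2.125, -1.945, -0.382]
contact_force: [1.0, 1.4, -0.1]
gripper_width: 85.4
time_s: 4.6
eef_pos: [621.8, -333.8, 199.9]
ee_rot: [-1.886, -1.764, -0.702]
contact_force: [1.5, 0.3, 0.6]
gripper_width: 85.4
t 4.6 tcp [ 621.8 -333.8  199.9] ->  [ 619.  -334.8  197.9] d [-2.8 -1.  -2. ] rv [ 0.012 -0.005  0.002] w 85.4 F [1.5 0.3 0.6] n 5
-0.04 -0.06 0.01 0.002 -0.001 0.0
-0.04 -0.06 0.01 0.002 -0.001 0.0
-0.04 -0.06 0.01 0.002 -0.001 0.0
-0.04 -0.06 0.02 0.002 -0.001 0.0
-0.04 -0.06 0.02 0.002 -0.001 0.0
[378.61385441 278.41766304] [443.98117922 179.10902862]
```

View pics/c3.png

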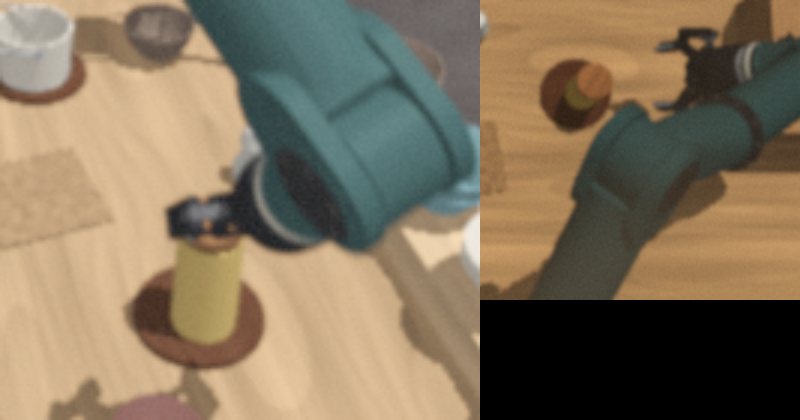

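Picture 4: the jaws are centred in line with the canister (top row 178 against lid row 180), leaning with the body to the right. Advance and grip.

```bash

python3 -m inch '[-0.1,-0.1,2.8,0,0,0,100, -0.1,-0.1,2.8,0,0,0,100, 0,-0.1,2.8,0,0,0,100, 0,0,2.8,0,0,0,100, 0,0,2.9,0,0,0,100]'
python3 -m inch '[0,0,0,0,0,0,100, 0,0,0,0,0,0,40, 0,0,0,0,0,0,40, 0,0,0,0,0,0,40, 0,0,0,0,0,0,40]' 60
python3 plan.py 624 -257 105 40 0
```

```text
time_s: 5.2
eef_pos: [626.4, -242.5, 93.5]
ee_rot: [-1.887, -1.769, -0.7]
contact_force: [0.1, 0.2, -0.5]
gripper_width: 85.3
time_s: 5.7
eef_pos: [626.8, -245.2, 94.8]
ee_rot: [-1.889, -1.768, -0.701]
contact_force: [-0.1, -2.0, 6.0]
gripper_width: 60.4
t 5.7 tcp [ 626.8 -245.2   94.8] ->  [ 624.8 -245.    90.7] d [-2.1  0.2 -4.2] rv [ 0.015 -0.     0.004] w 60.4 F [-0.1 -2.   6. ] n 5
-0.05 -0.04 0.06 0.003 -0.0 0.001
-0.05 -0.04 0.06 0.003 -0.0 0.001
-0.05 -0.04 0.06 0.003 -0.0 0.001
-0.05 -0.04 0.06 0.003 -0.0 0.001
-0.05 -0.04 0.07 0.003 -0.0 0.001
```

```bash

python3 -m inch '[0.3,0,-0.4,0,0,0,30, 0.6,0,-0.8,0,0,0,30, 0.9,0,-1.1,0,0,0,30, 0.9,0,-1.1,0,0,0,30, 0.6,0,-0.8,0,0,0,30]'
python3 - <<'E'
from rig import env;import numpy as np
from scipy.spatial.transform import Rotation as R
s=env.sense();p=s["eef_pos"];q=R.from_rotvec(s["ee_rot"]);print(s["time_s"],p,s["gripper_width"],s["contact_force"])
T=np.array([626.8-122,-245.2+208,p[2]]);print((q.inv().apply(T-p)/10).round(2))
E
```

```text
time_s: 6.2
eef_pos: [626.1, -245.2, 147.8]
ee_rot: [-1.887, -1.769, -0.7]
contact_force: [0.3, -0.6, -4.8]
gripper_width: 60.5
6.2 [ 626.0572294  -245.17061237  147.78014987] 60.52954411349485 [ 0.29268242 -0.58452418 -4.751946  ]
[ 15.35 -13.53  12.68]
```

```bash

python3 -m inch '[0.7,-0.6,0.6,0,0,0,30, 1.4,-1.2,1.1,0,0,0,30, 1.8,-1.6,1.5,0,0,0,30, 1.9,-1.7,1.6,0,0,0,30, 1.9,-1.7,1.6,0,0,0,30]'
python3 -m inch '[1.9,-1.7,1.6,0,0,0,30, 1.9,-1.7,1.6,0,0,0,30, 1.9,-1.7,1.6,0,0,0,30, 1.4,-1.2,1.1,0,0,0,30, 0.6,-0.4,0.4,0,0,0,30]'
python3 - <<'E'
from h import *
from rig import env
s,t=env.camera("side"),env.camera("top");pickle.dump((s,t),open("c4.pkl","wb"))
p=env.sense();print(p["eef_pos"],p["gripper_width"])
a=cv2.resize(s["img"][190:320,270:400],None,fx=3,fy=3);b=cv2.resize(t["img"][140:270,320:450],None,fx=3,fy=3)
cv2.imwrite("pics/c4.png",np.hstack([a,b])[:,:,::-1])
E
```

```text
time_s: 6.7
eef_pos: [563.5, -138.3, 145.7]
ee_rot: [-1.885, -1.767, -0.699]
contact_force: [0.6, 0.6, -4.5]
gripper_width: 60.9
time_s: 7.2
eef_pos: [502.1, -33.0, 146.8]
ee_rot: [-1.881, -1.766, -0.698]
contact_force: [-0.4, 0.5, -4.4]
gripper_width: 60.4
[504.05502006 -34.85663104 146.79743144] 60.419645310486636
```

View pics/c4.png

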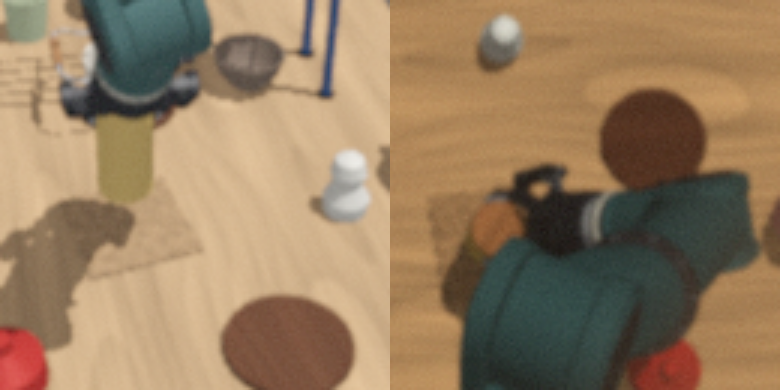

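Picture 5: canister held upright over the cork mat, and the open board is now fully visible at side ≈(366,305), top ≈(408,187). Lower it and measure the board.

```bash

python3 -m inch '[-0.8,0,0.9,0,0,0,30, -0.8,0,0.9,0,0,0,30, -0.8,0,0.9,0,0,0,30, -0.5,0,0.6,0,0,0,30, -0.3,0,0.35,0,0,0,30]'
python3 -m inch '[-0.1,0,0.15,0,0,0,30, -0.1,0,0.15,0,0,0,30, 0,0,0,0,0,0,30, 0,0,0,0,0,0,30, 0,0,0,0,0,0,30]'
python3 - <<'E'
from h import *
s,t=pickle.load(open("c4.pkl","rb"))
for n,c,(x0,y0,x1,y1) in(("side",s,(335,280,400,330)),("top",t,(388,160,430,203))):
    im=c["img"][y0:y1,x0:x1].astype(int);m=((im.sum(2)<300)&(im[:,:,0]>im[:,:,2]+8)).astype(np.uint8)
    k,l,st,ce=cv2.connectedComponentsWithStats(m);i=1+np.argmax(st[1:,4]);ys,xs=np.where(l==i)
    h=cv2.convexHull(np.c_[xs+x0,ys+y0].astype(np.float32))[:,0]
    W=np.array([plane(c,u,v,8)[:2] for u,v in h],np.float32);e=cv2.fitEllipse(W)
    print(n,st[i],[np.round(q) for q in e],cv2.minEnclosingCircle(W))
E
```

```text
time_s: 7.8
eef_pos: [505.0, -37.7, 96.4]
ee_rot: [-1.887, -1.765, -0.698]
contact_force: [0.5, 0.5, -4.0]
gripper_width: 60.9
time_s: 8.3
eef_pos: [505.5, -36.9, 94.8]
ee_rot: [-1.886, -1.768, -0.7]
contact_force: [0.4, 0.2, -4.3]
gripper_width: 60.3
side [   9    9   43   34 1129] [array([ 623., -251.]), array([124., 128.]), np.float64(140.0)] ((622.67431640625, -250.67684936523438), 64.22526550292969)
top [  2  10  40  33 979] [array([ 619., -253.]), array([127., 150.]), np.float64(153.0)] ((616.6387939453125, -256.89691162109375), 77.07977294921875)
```

```bash

python3 -m inch '[-0.1,0,0.15,0,0,0,30, -0.1,0,0.15,0,0,0,30, 0,0,0,0,0,0,30, 0,0,0,0,0,0,30, 0,0,0,0,0,0,30]'
```

```text
time_s: 8.8
eef_pos: [505.7, -36.5, 91.7]
ee_rot: [-1.885, -1.766, -0.702]
contact_force: [-0.4, -0.7, 6.0]
gripper_width: 60.7
```

```bash

python3 -m inch '[0,0,0,0,0,0,100, 0,0,0,0,0,0,100, 0,0,0,0,0,0,100, 0,0,-1,0,0,0,100, 0,0,-2,0,0,0,100]'
python3 -m inch '[0,0,-3,0,0,0,100, 0,0,-3,0,0,0,100, 0,0,-3,0,0,0,100, 0,0,-3,0,0,0,60, 0,0,0,0,0,0,35]'
python3 plan.py 457 181 92 42 130
python3 - <<'E'
from h import *
from rig import env
s,t=env.camera("side"),env.camera("top");pickle.dump((s,t),open("c5.pkl","wb"))
a=cv2.resize(s["img"][180:280,260:360],None,fx=4,fy=4);b=cv2.resize(t["img"][170:270,260:360],None,fx=4,fy=4)
cv2.imwrite("pics/c5.png",np.hstack([a,b])[:,:,::-1])
E
```

```text
time_s: 9.3
eef_pos: [503.1, -54.8, 113.6]
ee_rot: [-1.883, -1.766, -0.698]
contact_force: [-0.3, -1.4, 0.2]
gripper_width: 85.4
time_s: 9.8
eef_pos: [498.5, -137.7, 208.3]
ee_rot: [-1.895, -1.77, -0.703]
contact_force: [-0.1, -0.5, -0.4]
gripper_width: 59.0
t 9.8 tcp [ 498.5 -137.7  208.3] ->  [452.2 106.7 174.7] d [-46.3 244.4 -33.6] rv [0.019 0.038 0.004] w 59.0 F [-0.1 -0.5 -0.4] n 10
1.64 -0.65 1.79 0.002 0.004 0.0
1.63 -0.65 1.8 0.002 0.004 0.0
1.62 -0.64 1.8 0.002 0.004 0.0
1.62 -0.64 1.81 0.002 0.004 0.0
1.61 -0.64 1.82 0.002 0.004 0.0
1.6 -0.63 1.83 0.002 0.004 0.0
1.59 -0.63 1.83 0.002 0.004 0.0
1.59 -0.63 1.84 0.002 0.004 0.0
1.58 -0.63 1.85 0.002 0.004 0.0
1.57 -0.62 1.85 0.002 0.004 0.0
```

View pics/c5.png

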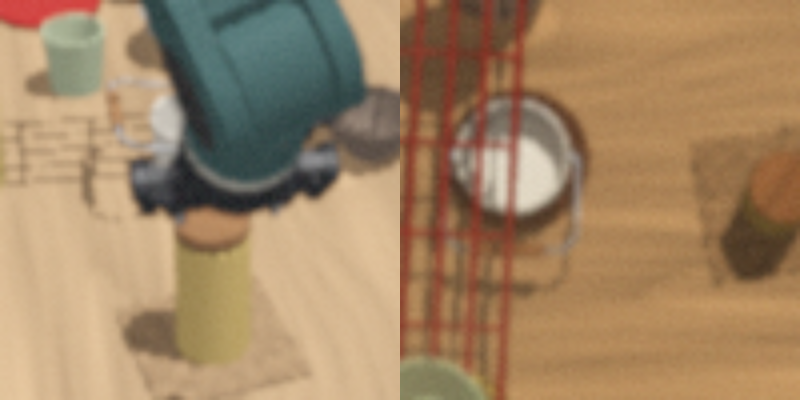

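Picture 6: canister upright on the cork; grip at top (288,231), side (289,207), same as before. Go to the pre-grasp with the jaws part open.

```bash

python3 -m inch '[1.2,-0.5,1.2,0,0,0,35, 1.6,-0.6,1.8,0,0.01,0,35, 1.7,-0.7,1.9,0,0,0,35, 1.7,-0.7,1.9,0.01,0.01,0,35, 1.7,-0.7,1.9,0,0.01,0,35]'
python3 -m inch '[1.7,-0.7,1.9,0,0,0,35, 1.7,-0.7,1.9,0.01,0.01,0,35, 1.7,-0.7,1.9,0,0,0,35, 1.7,-0.7,1.9,0,0,0,35, 1.3,-0.4,1.5,0,0,0,35]'
python3 -m inch '[0,0,0,0,0,0,35, 0,0,0,0,0,0,35, 0,0,0,0,0,0,35, 0,0,0,0,0,0,35, 0,0,0,0,0,0,35]'
python3 plan.py 457 181 92 42 130
python3 - <<'E'
from h import *
from rig import env
s,t=env.camera("side"),env.camera("top");p=env.sense()["eef_pos"];print(proj(s,p),proj(t,p))
a=cv2.resize(s["img"][160:260,250:350],None,fx=4,fy=4);b=cv2.resize(t["img"][170:270,260:360],None,fx=4,fy=4)
cv2.imwrite("pics/c6.png",np.hstack([a,b])[:,:,::-1])
E
```

```text
time_s: 10.4
eef_pos: [471.7, -10.3, 189.6]
ee_rot: [-1.854, -1.748, -0.711]
contact_force: [0.5, 1.0, 0.9]
gripper_width: 30.1
time_s: 10.9
eef_pos: [445.1, 112.4, 176.7]
ee_rot: [-1.841, -1.742, -0.707]
contact_force: [0.8, -0.5, -0.1]
gripper_width: 30.2
time_s: 11.4
eef_pos: [449.1, 107.6, 177.4]
ee_rot: [-1.848, -1.742, -0.713]
contact_force: [0.5, -0.0, 0.1]
gripper_width: 29.9
t 11.4 tcp [449.1 107.6 177.4] ->  [452.2 106.7 174.7] d [ 3.1 -1.  -2.7] rv [-0.007 -0.006  0.003] w 29.9 F [ 0.5 -0.   0.1] n 5
-0.05 0.06 0.03 -0.001 -0.001 0.001
-0.05 0.06 0.03 -0.001 -0.001 0.001
-0.05 0.06 0.03 -0.001 -0.001 0.001
-0.05 0.06 0.03 -0.001 -0.001 0.001
-0.05 0.06 0.03 -0.001 -0.001 0.001
[287.58923939 198.74989267] [309.15450647 232.44499707]
```

View pics/c6.png

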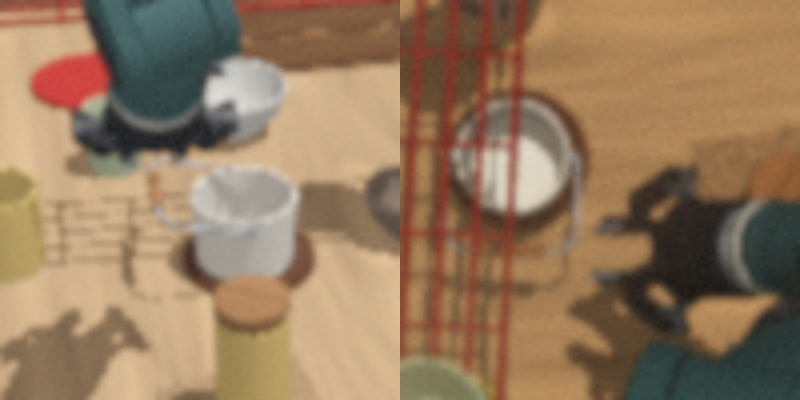

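Picture 7: jaws open about 30 mm, tips at top (311,232), in line with the grip bar (row 231). Advance along the fingers.

```bash

python3 -m inch '[-0.2,0.3,1.5,0,0,0,35, 0,0.1,2.5,0,0,0,35, 0,0,2.5,0,0,0,35, 0,0,2.2,0,0,0,35, 0,0,1.5,0,0,0,35]'
python3 -m inch '[0,0,1,0,0,0,35, 0,0,1,0,0,0,35, 0,0,0.8,0,0,0,35, 0,0,0,0,0,0,35, 0,0,0,0,0,0,35]'
python3 plan.py 457 181 92 42 0
```

```text
time_s: 12.0
eef_pos: [456.0, 176.3, 99.7]
ee_rot: [-1.845, -1.743, -0.711]
contact_force: [-1.3, 0.2, -0.1]
gripper_width: 29.9
time_s: 12.5
eef_pos: [457.1, 191.9, 80.2]
ee_rot: [-1.848, -1.74, -0.71]
contact_force: [-0.4, -0.4, -0.4]
gripper_width: 29.6
t 12.5 tcp [457.1 191.9  80.2] ->  [457.8 193.5  78.1] d [ 0.7  1.6 -2.1] rv [-0.009 -0.007  0.001] w 29.6 F [-0.4 -0.4 -0.4] n 5
-0.0 0.01 0.05 -0.002 -0.001 0.0
-0.0 0.01 0.05 -0.002 -0.001 0.0
-0.0 0.01 0.05 -0.002 -0.001 0.0
-0.0 0.01 0.05 -0.002 -0.001 0.0
-0.0 0.01 0.05 -0.002 -0.001 0.0
```

```bash

python3 -m inch '[0,0,0,0,0,0,20, 0,0,0,0,0,0,5, 0,0,0,0,0,0,0, 0,0,0,0,0,0,0, 0,0,0,0,0,0,0]' 40
python3 - <<'E'
from h import *
from rig import env
s,t=env.camera("side"),env.camera("top")
a=cv2.resize(s["img"][160:260,250:350],None,fx=4,fy=4);b=cv2.resize(t["img"][170:270,260:360],None,fx=4,fy=4)
cv2.imwrite("pics/c7.png",np.hstack([a,b])[:,:,::-1])
E
```

```text
time_s: 13.0
eef_pos: [457.1, 192.7, 80.0]
ee_rot: [-1.847, -1.743, -0.709]
contact_force: [0.9, -0.3, -0.3]
gripper_width: 10.7
```

View pics/c7.png

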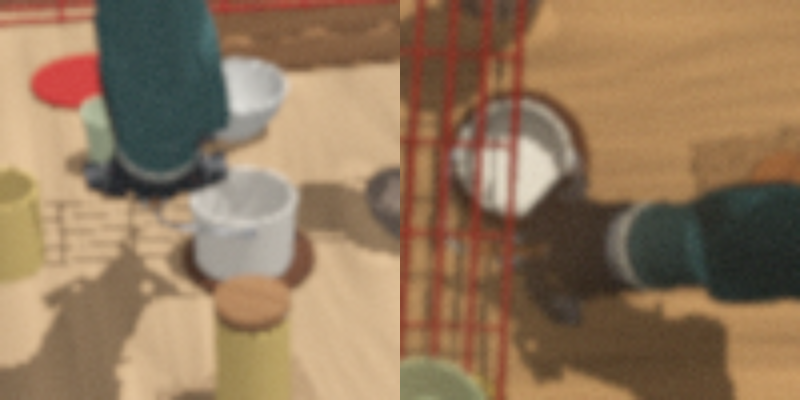

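Width 10.7 mm with the fingers around the bar, so the grip is held (picture 8). Now raise the handle along the arc (radius 86 about the hinge).

```bash

python3 -m inch '[0.7,0.38,-0.78,0,0,0,0, 0.66,0.5,-0.73,0,0,0,0, 0.61,0.63,-0.68,0,0,0,0, 0.55,0.74,-0.61,0,0,0,0, 0.49,0.85,-0.54,0,0,0,0]'
python3 -m inch '[0.41,0.93,-0.45,0,0,0,0, 0.32,1,-0.36,0,0,0,0, 0.23,1.06,-0.26,0,0,0,0, 0.15,1.1,-0.16,0,0,0,0, 0.05,1.12,-0.05,0,0,0,0]'
python3 -m inch '[0,0,0,0,0,0,0, 0,0,0,0,0,0,0, 0,0,0,0,0,0,0, 0,0,0,0,0,0,0, 0,0,0,0,0,0,0]' 80
python3 plan.py 540 182 156 42 0 5
```

```text
time_s: 13.6
eef_pos: [485.0, 191.4, 125.5]
ee_rot: [-1.842, -1.742, -0.706]
contact_force: [-2.6, -0.9, 2.1]
gripper_width: 10.3
time_s: 14.1
eef_pos: [539.6, 189.0, 145.2]
ee_rot: [-1.841, -1.74, -0.713]
contact_force: [0.4, -5.9, 14.4]
gripper_width: 10.3
time_s: 14.6
eef_pos: [541.6, 188.7, 145.3]
ee_rot: [-1.843, -1.741, -0.717]
contact_force: [-0.7, -5.2, 14.8]
gripper_width: 9.8
t 14.6 tcp [541.6 188.7 145.3] ->  [540.8 194.5 142.1] d [-0.8  5.7 -3.2] rv [-0.008 -0.012  0.004] w 9.8 F [-0.7 -5.2 14.8] n 5
0.04 -0.02 0.12 -0.002 -0.002 0.001
0.04 -0.02 0.12 -0.002 -0.002 0.001
0.04 -0.02 0.12 -0.002 -0.002 0.001
0.04 -0.02 0.12 -0.002 -0.002 0.001
0.04 -0.02 0.12 -0.002 -0.002 0.001
```

```bash

python3 -m inch '[0.1,0,-0.11,0,0,0,0, 0.1,0,-0.11,0,0,0,0, 0.1,0,-0.11,0,0,0,0, 0,0,0,0,0,0,0, 0,0,0,0,0,0,0]'
python3 -m inch '[0.1,0,-0.11,0,0,0,0, 0.1,0,-0.11,0,0,0,0, 0.1,0,-0.11,0,0,0,0, 0.1,0,-0.11,0,0,0,0, 0,0,0,0,0,0,0]'
python3 - <<'E'
from h import *
from rig import env
print(env.sense()["eef_pos"],env.sense()["contact_force"])
s,t=env.camera("side"),env.camera("top")
a=cv2.resize(s["img"][160:260,270:370],None,fx=4,fy=4);b=cv2.resize(t["img"][170:270,260:360],None,fx=4,fy=4)
cv2.imwrite("pics/c8.png",np.hstack([a,b])[:,:,::-1])
E
```

```text
time_s: 15.1
eef_pos: [539.0, 187.6, 145.5]
ee_rot: [-1.847, -1.742, -0.707]
contact_force: [-0.4, 0.6, -3.4]
gripper_width: 9.6
time_s: 15.6
eef_pos: [540.0, 188.0, 152.5]
ee_rot: [-1.846, -1.743, -0.709]
contact_force: [-0.4, 0.0, -5.2]
gripper_width: 9.5
[539.98987245 187.97522524 152.5432288 ] [-0.35534059  0.01326208 -5.20592231]
```

View pics/c8.png

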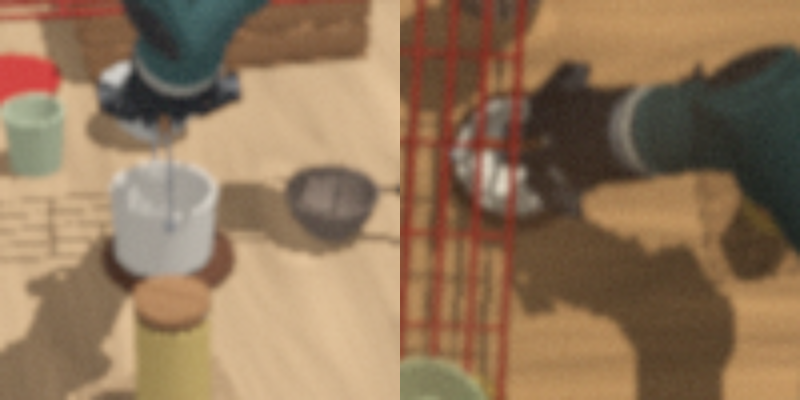

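Picture 9: handle upright, pail hanging just above its board (5.2 N, matching 0.55 kg), and the tool is clear of the rack. Retreat along the tool axis, out from under the rack.

```bash

python3 -m inch '[0.2,0,-0.2,0,0,0,0, 0.2,0,-0.3,0,0,0,0, 0.2,0,-0.4,0,0,0,0, 0.1,0,-0.5,0,0,0,0, 0,0,-0.7,0,0,0,0]'
python3 -m inch '[0,0,-0.9,0,0,0,0, 0,0,-1.1,0,0,0,0, 0,0,-1.3,0,0,0,0, 0,0,-1.3,0,0,0,0, 0,0,-1.3,0,0,0,0]'
python3 -m inch '[0,0,-1.3,0,0,0,0, 0,0,-1.3,0,0,0,0, 0,0,-1.3,0,0,0,0, 0,0,-1.3,0,0,0,0, 0.2,0,-1.3,0,0,0,0]'
python3 -m inch '[0.4,0,-1.2,0,0,0,0, 0.5,0,-1,0,0,0,0, 0.4,0,-0.8,0,0,0,0, 0.3,0,-0.5,0,0,0,0, 0.1,0,-0.2,0,0,0,0]'
python3 - <<'E'
from rig import env;import numpy as np
from scipy.spatial.transform import Rotation as R
s=env.sense();p=s["eef_pos"];q=R.from_rotvec(s["ee_rot"])
T=np.array([540+83,188-435,320]);print(p,(T-p).round(),(q.inv().apply(T-p)/10).round(2),s["gripper_width"])
E
```

```text
time_s: 16.2
eef_pos: [539.4, 179.1, 173.2]
ee_rot: [-1.845, -1.743, -0.709]
contact_force: [0.7, 0.1, -4.8]
gripper_width: 9.3
time_s: 16.7
eef_pos: [537.6, 138.3, 217.2]
ee_rot: [-1.847, -1.743, -0.709]
contact_force: [-0.2, 0.2, -5.4]
gripper_width: 9.3
time_s: 17.2
eef_pos: [535.3, 96.1, 266.2]
ee_rot: [-1.847, -1.742, -0.709]
contact_force: [-0.5, -0.4, -5.2]
gripper_width: 9.7
time_s: 17.7
eef_pos: [535.2, 84.9, 305.1]
ee_rot: [-1.845, -1.743, -0.71]
contact_force: [-0.6, 0.4, -6.1]
gripper_width: 9.7
[535.20370164  84.93144735 305.13778637] [  88. -332.   15.] [-23.1   10.58 -23.14] 9.654228273636413
```

```bash

python3 -m inch '[-0.3,0.1,-0.3,0,0,0,0, -0.6,0.3,-0.6,0,0,0,0, -0.9,0.4,-0.9,0,0,0,0, -1.2,0.6,-1.2,0,0,0,0, -1.4,0.6,-1.4,0,0,0,0]'
python3 -m inch '[-1.5,0.7,-1.5,0,0,0,0, -1.5,0.7,-1.5,0,0,0,0, -1.5,0.7,-1.5,0,0,0,0, -1.5,0.7,-1.5,0,0,0,0, -1.5,0.7,-1.5,0,0,0,0]'
python3 -m inch '[-1.5,0.7,-1.5,0,0,0,0, -1.5,0.7,-1.5,0,0,0,0, -1.5,0.7,-1.5,0,0,0,0, -1.5,0.7,-1.5,0,0,0,0, -1.5,0.7,-1.5,0,0,0,0]'
python3 -m inch '[-1.3,0.6,-1.3,0,0,0,0, -1,0.5,-1,0,0,0,0, -0.7,0.3,-0.7,0,0,0,0, -0.4,0.2,-0.4,0,0,0,0, -0.2,0,-0.2,0,0,0,0]'
python3 -m inch '[-0.9,0,1,0,0,0,0, -0.9,0,1,0,0,0,0, -0.9,0,1,0,0,0,0, -0.9,0,1,0,0,0,0, -0.9,0,1,0,0,0,0]'
python3 - <<'E'
from h import *
from rig import env
print(env.sense()["eef_pos"],env.sense()["contact_force"])
s,t=env.camera("side"),env.camera("top");pickle.dump((s,t),open("c9.pkl","wb"))
a=cv2.resize(s["img"][220:340,300:420],None,fx=3.3,fy=3.3);b=cv2.resize(t["img"][130:250,360:480],None,fx=3.3,fy=3.3)
cv2.imwrite("pics/c9.png",np.hstack([a,b])[:,:,::-1])
E
```

```text
time_s: 18.2
eef_pos: [552.1, 19.6, 306.9]
ee_rot: [-1.847, -1.742, -0.709]
contact_force: [-0.1, 0.2, -4.4]
gripper_width: 9.4
time_s: 18.7
eef_pos: [581.3, -89.1, 311.7]
ee_rot: [-1.848, -1.742, -0.709]
contact_force: [-0.1, 0.4, -5.0]
gripper_width: 9.3
time_s: 19.2
eef_pos: [610.0, -197.0, 316.1]
ee_rot: [-1.848, -1.742, -0.709]
contact_force: [0.2, 0.1, -5.0]
gripper_width: 9.6
time_s: 19.7
eef_pos: [623.0, -246.4, 318.5]
ee_rot: [-1.847, -1.742, -0.709]
contact_force: [-0.3, 0.6, -4.5]
gripper_width: 9.7
time_s: 20.2
eef_pos: [622.3, -244.6, 249.9]
ee_rot: [-1.845, -1.742, -0.709]
contact_force: [0.1, -0.6, -4.8]
gripper_width: 9.5
[ 622.34356714 -244.57362626  249.89559346] [ 0.14414144 -0.56476792 -4.84940565]
```

View pics/c9.png

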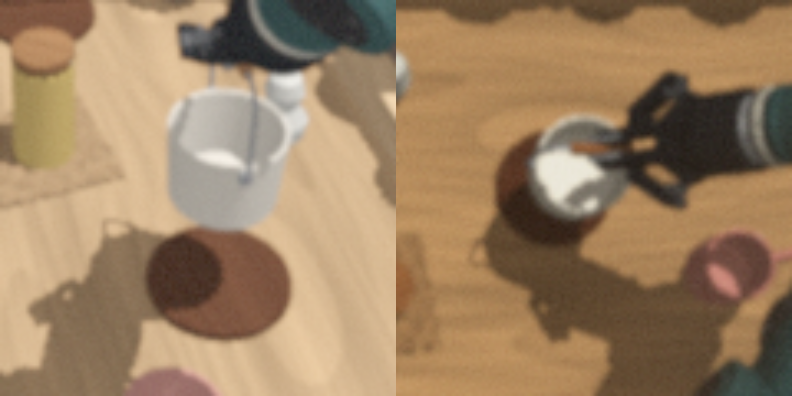

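Picture 10: the pail hangs nearly upright above the open board; rim centre at side ≈(369,257), top ≈(416,181).

```bash
python3 - <<'E'
from h import *
s,t=pickle.load(open("c9.pkl","rb"))
X,g=tri(t,(415.8,181),s,(369.4,257.3));print(X,g)
for z in(175,180):print(plane(t,415.8,181,z),plane(s,369.4,257.3,z))
E
python3 -m inch '[-0.9,0,1,0,0,0,0, -0.9,0,1,0,0,0,0, -0.9,0,1,0,0,0,0, -0.9,0,1,0,0,0,0, -0.5,0,0.6,0,0,0,0]'
```

```text
[ 619.30294013 -245.51138815  182.71587905] 9.907909071910824
[ 615.69060947 -245.87690861  175.        ] [ 627.8674242 -236.8265535  175.       ]
[ 614.84095969 -244.880907    180.        ] [ 625.68143626 -242.36549217  180.        ]
time_s: 20.8
eef_pos: [621.7, -244.3, 187.9]
ee_rot: [-1.846, -1.741, -0.708]
contact_force: [-0.9, 0.9, -5.6]
gripper_width: 9.4
```

```bash

python3 -m inch '[-0.8,0.1,0.4,0,0,0,0, -0.7,0,0.6,0,0,0,0, -0.5,0,0.6,0,0,0,0, -0.3,0,0.35,0,0,0,0, -0.2,0,0.2,0,0,0,0]'
python3 -m inch '[-0.1,0,0.1,0,0,0,0, -0.1,0,0.1,0,0,0,0, 0,0,0,0,0,0,0, 0,0,0,0,0,0,0, 0,0,0,0,0,0,0]'
```

```text
time_s: 21.3
eef_pos: [622.9, -248.2, 156.8]
ee_rot: [-1.846, -1.742, -0.71]
contact_force: [0.2, 0.9, -4.9]
gripper_width: 9.2
time_s: 21.8
eef_pos: [623.0, -248.7, 154.6]
ee_rot: [-1.846, -1.743, -0.71]
contact_force: [0.6, 0.4, -4.7]
gripper_width: 9.5
```

```bash

python3 -m inch '[-0.1,0,0.1,0,0,0,0, -0.1,0,0.1,0,0,0,0, -0.1,0,0.1,0,0,0,0, 0,0,0,0,0,0,0, 0,0,0,0,0,0,0]'
python3 -m inch '[-0.1,0,0.1,0,0,0,0, -0.1,0,0.1,0,0,0,0, 0,0,0,0,0,0,0, 0,0,0,0,0,0,0, 0,0,0,0,0,0,0]'
```

```text
time_s: 22.3
eef_pos: [622.7, -248.8, 150.0]
ee_rot: [-1.846, -1.742, -0.709]
contact_force: [0.4, 0.9, -5.6]
gripper_width: 9.5
time_s: 22.8
eef_pos: [622.8, -248.9, 147.3]
ee_rot: [-1.846, -1.742, -0.709]
contact_force: [1.1, -0.3, -4.8]
gripper_width: 9.6
```

```bash

python3 -m inch '[-0.1,0,0.1,0,0,0,0, -0.1,0,0.1,0,0,0,0, 0,0,0,0,0,0,0, 0,0,0,0,0,0,0, 0,0,0,0,0,0,0]'
python3 -m inch '[-0.1,0,0.1,0,0,0,0, 0,0,0,0,0,0,0, 0,0,0,0,0,0,0, 0,0,0,0,0,0,0, 0,0,0,0,0,0,0]'
```

```text
time_s: 23.3
eef_pos: [623.3, -248.9, 145.5]
ee_rot: [-1.846, -1.743, -0.711]
contact_force: [-0.3, -0.4, 2.9]
gripper_width: 9.6
time_s: 23.8
eef_pos: [624.0, -249.0, 145.5]
ee_rot: [-1.845, -1.743, -0.714]
contact_force: [-0.0, -1.4, 7.0]
gripper_width: 9.3
```

```bash

python3 -m inch '[0,0,0,0,0,0,15, 0,0,0,0,0,0,40, 0,0,0,0,0,0,40, 0,0,0,0,0,0,40, 0,0,-0.5,0,0,0,40]'
python3 -m inch '[0,0,-1,0,0,0,40, 0,0,-2,0,0,0,40, 0,0,-3,0,0,0,60, 0,0,-3,0,0,0,100, 0,0,-3,0,0,0,100]'
python3 -m inch '[1.5,0,-2,0,0,0,100, 2,0,-2,0,0,0,100, 2,0,-2,0,0,0,100, 0,0,0,0,0,0,100, 0,0,0,0,0,0,100]'
python3 - <<'E'
from h import *
from rig import env
s,t=env.camera("side"),env.camera("top");pickle.dump((s,t),open("c10.pkl","wb"))
a=cv2.resize(s["img"][220:340,300:420],None,fx=3.3,fy=3.3);b=cv2.resize(t["img"][130:250,330:450],None,fx=3.3,fy=3.3)
cv2.imwrite("pics/c10.png",np.hstack([a,b])[:,:,::-1])
E
python3 plan.py 505 -48 103 41 130
```

```text
time_s: 24.3
eef_pos: [622.2, -251.6, 146.2]
ee_rot: [-1.844, -1.741, -0.709]
contact_force: [-0.3, -0.3, -0.1]
gripper_width: 34.3
time_s: 24.8
eef_pos: [618.3, -334.8, 236.9]
ee_rot: [-1.847, -1.743, -0.709]
contact_force: [0.1, -0.5, -0.1]
gripper_width: 76.3
time_s: 25.3
eef_pos: [619.1, -333.9, 317.8]
ee_rot: [-1.848, -1.744, -0.709]
contact_force: [-0.7, -0.5, -0.2]
gripper_width: 85.5
t 25.4 tcp [ 618.4 -333.1  315.8] ->  [ 500.3 -120.9  187. ] d [-118.2  212.2 -128.8] rv [-0.012 -0.024  0.001] w 85.5 F [ 0.2 -0.9  0.1] n 10
0.64 -1.29 2.34 -0.001 -0.002 0.0
0.65 -1.29 2.34 -0.001 -0.002 0.0
0.65 -1.29 2.34 -0.001 -0.002 0.0
0.66 -1.3 2.33 -0.001 -0.002 0.0
0.66 -1.3 2.33 -0.001 -0.002 0.0
0.67 -1.3 2.33 -0.001 -0.002 0.0
0.67 -1.3 2.32 -0.001 -0.002 0.0
0.68 -1.31 2.32 -0.001 -0.002 0.0
0.69 -1.31 2.32 -0.001 -0.002 0.0
0.69 -1.31 2.31 -0.001 -0.002 0.0
```

View pics/c10.png

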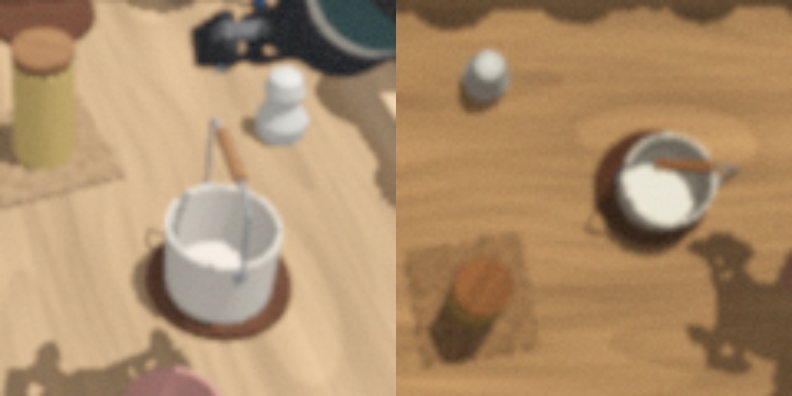

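Picture 11: the pail stands upright and central on the open board with its handle up, and the canister stands on the cork. Now measure the bared rack board and the pail centring.

```bash
python3 - <<'E'
from h import *
s,t=pickle.load(open("c10.pkl","rb"))
print("pail",plane(s,367.6,287.9,78),plane(t,412.1,186.4,78))
for n,c,(x0,y0,x1,y1) in(("side",s,(285,198,343,240)),("top",t,(260,180,320,240))):
    im=c["img"][y0:y1,x0:x1].astype(int);m=((im.sum(2)<300)&(im[:,:,0]>im[:,:,2]+8)).astype(np.uint8)
    if n=="top": m&=~((im[:,:,0]>2.2*im[:,:,1])).astype(bool)
    k,l,st,ce=cv2.connectedComponentsWithStats(m);i=1+np.argmax(st[1:,4]);ys,xs=np.where(l==i)
    h=cv2.convexHull(np.c_[xs+x0,ys+y0].astype(np.float32))[:,0]
    W=np.array([plane(c,u,v,8)[:2] for u,v in h],np.float32);e=cv2.fitEllipse(W)
    print(n,st[i],[np.round(q) for q in e],cv2.minEnclosingCircle(W))
    # canister lid
    x0,y0,x1,y1=(298,222,328,246) if n=="side" else (340,205,372,232)
    hs=cv2.cvtColor(c["img"][y0:y1,x0:x1],cv2.COLOR_RGB2HSV)
    m=((hs[:,:,0]<14)&(hs[:,:,1]>95)).astype(np.uint8);k,l,st,ce=cv2.connectedComponentsWithStats(m);i=1+np.argmax(st[1:,4])
    X=(st[i,:2]+(st[i,2:4]-1)/2+[x0,y0]);print("lid",st[i],X,plane(c,*X,135))
E
```

```text
pail [ 624.06049814 -253.87033101   78.        ] [ 613.136172   -251.60848118   78.        ]
side [ 11  17  32  18 398] [array([544., 182.]), array([122., 130.]), np.float64(155.0)] ((543.3366088867188, 185.32447814941406), 65.56684875488281)
lid [  0   0  30  12 252] [312.5 227.5] [511.72969609 -15.52216135 135.        ]
top [   0    0   47   60 1567] [array([549., 260.]), array([221., 277.]), np.float64(11.0)] ((546.1500244140625, 239.35733032226562), 119.73027801513672)
lid [  8   3  17  17 182] [356. 216.] [505.42928961 -48.970519   135.        ]
```

```bash

python3 -m inch '[0.6,-1.3,1.5,0,0,0,100, 0.6,-1.3,2.3,0,0,0,100, 0.6,-1.3,2.3,0,0,0,100, 0.6,-1.3,2.3,0,0,0,100, 0.6,-1.3,2.3,0,-0.01,0,100]'
python3 -m inch '[0.6,-1.3,2.3,0,-0.01,0,100, 0.7,-1.3,2.3,-0.01,0,0,100, 0.7,-1.3,2.3,0,0,0,100, 0.7,-1.3,2.3,0,0,0,100, 0.6,-1.2,1.5,0,0,0,100]'
python3 -m inch '[0,0,0,0,0,0,100, 0,0,0,0,0,0,100, 0,0,0,0,0,0,100, 0,0,0,0,0,0,100, 0,0,0,0,0,0,100]'
python3 plan.py 505 -48 106 41 0 5
```

```text
time_s: 25.9
eef_pos: [557.6, -234.4, 256.2]
ee_rot: [-1.853, -1.746, -0.699]
contact_force: [0.6, -0.1, 0.3]
gripper_width: 85.5
time_s: 26.4
eef_pos: [498.8, -134.0, 198.2]
ee_rot: [-1.863, -1.752, -0.7]
contact_force: [-0.0, -0.1, -0.2]
gripper_width: 85.6
time_s: 26.9
eef_pos: [501.4, -137.2, 200.0]
ee_rot: [-1.867, -1.755, -0.704]
contact_force: [0.3, 0.5, -0.2]
gripper_width: 85.5
t 26.9 tcp [ 501.4 -137.2  200. ] ->  [505.8 -35.8  91.9] d [   4.4  101.4 -108.1] rv [ 0.001 -0.003  0.003] w 85.5 F [ 0.3  0.5 -0.2] n 5
0.11 -0.05 2.96 0.0 -0.001 0.001
0.11 -0.05 2.96 0.0 -0.001 0.001
0.11 -0.05 2.96 0.0 -0.001 0.001
0.11 -0.04 2.96 0.0 -0.001 0.001
0.11 -0.04 2.96 0.0 -0.001 0.001
```

```bash

python3 -m inch '[0.1,0,2.9,0,0,0,100, 0.1,0,3,0,0,0,100, 0.1,-0.1,3,0,0,0,100, 0.1,-0.1,3,0,0,0,100, 0.1,0,2.9,0,0,0,100]'
python3 -m inch '[0,0,0,0,0,0,100, 0,0,0,0,0,0,30, 0,0,0,0,0,0,30, 0,0,0,0,0,0,30, 0,0,0,0,0,0,30]' 60
python3 -m inch '[0.3,0,-0.3,0,0,0,30, 0.6,0,-0.7,0,0,0,30, 0.6,0,-0.7,0,0,0,30, 0.4,0,-0.5,0,0,0,30, 0.2,0,-0.2,0,0,0,30]'
python3 - <<'E'
from rig import env;import numpy as np
from scipy.spatial.transform import Rotation as R
s=env.sense();p=s["eef_pos"];q=R.from_rotvec(s["ee_rot"])
T=np.array([p[0]+38,p[1]+231,p[2]]);print(p,T,(q.inv().apply(T-p)/10).round(2),s["gripper_width"],q.inv().apply([0,0,-1]).round(3))
E
```

```text
time_s: 27.4
eef_pos: [505.8, -34.8, 91.1]
ee_rot: [-1.867, -1.755, -0.704]
contact_force: [-0.2, 0.7, 0.0]
gripper_width: 85.6
time_s: 27.9
eef_pos: [506.0, -36.6, 92.6]
ee_rot: [-1.869, -1.755, -0.705]
contact_force: [0.3, -2.7, 4.4]
gripper_width: 60.3
time_s: 28.4
eef_pos: [505.5, -35.2, 124.6]
ee_rot: [-1.866, -1.756, -0.704]
contact_force: [-0.8, -0.4, -5.6]
gripper_width: 60.5
[505.48346866 -35.17207516 124.58158726] [543.48346866 195.82792484 124.58158726] [17.53  2.36 15.34] 60.493511146367005 [-0.658 -0.003  0.753]
```

```bash

python3 -m inch '[0.4,0.1,0.4,0,0,0,30, 0.8,0.1,0.7,0,0,0,30, 1.2,0.2,1,0,0,0,30, 1.4,0.2,1.2,0,0,0,30, 1.5,0.2,1.3,0,0,0,30]'
python3 -m inch '[1.5,0.2,1.3,0,0,0,30, 1.5,0.2,1.3,0,0,0,30, 1.5,0.2,1.3,0,0,0,30, 1.5,0.2,1.3,0,0,0,30, 1.5,0.2,1.3,0,0,0,30]'
python3 -m inch '[1.4,0.2,1.2,0,0,0,30, 1.2,0.2,1.1,0,0,0,30, 1,0.1,0.9,0,0,0,30, 0.6,0.1,0.5,0,0,0,30, 0.3,0,0.3,0,0,0,30]'
python3 -m inch '[0,0,0,0,0,0,30, 0,0,0,0,0,0,30, 0,0,0,0,0,0,30, 0,0,0,0,0,0,30, 0,0,0,0,0,0,30]'
python3 - <<'E'
from h import *
from rig import env
s,t=env.camera("side"),env.camera("top");pickle.dump((s,t),open("c11.pkl","wb"))
for n,c,(x0,y0,x1,y1) in(("side",s,(290,170,340,240)),):
    hs=cv2.cvtColor(c["img"][y0:y1,x0:x1],cv2.COLOR_RGB2HSV)
    m=cv2.inRange(hs,(18,90,50),(32,255,255));k,l,st,ce=cv2.connectedComponentsWithStats(m);i=1+np.argmax(st[1:,4])
    print(st[i]+np.r_[x0,y0,0,0,0]); b=st[i]; u=x0+b[0]+(b[2]-1)/2; v=y0+b[1]+b[3]-.5
    print("foot near edge at z 38:",plane(c,u,v,38),plane(c,u,v,40))
E
```

```text
time_s: 28.9
eef_pos: [517.4, 36.9, 124.0]
ee_rot: [-1.864, -1.754, -0.703]
contact_force: [-0.1, 0.3, -4.4]
gripper_width: 60.5
time_s: 29.4
eef_pos: [533.8, 134.7, 124.5]
ee_rot: [-1.866, -1.754, -0.703]
contact_force: [0.4, 0.1, -4.9]
gripper_width: 60.5
time_s: 29.9
eef_pos: [543.5, 193.4, 124.1]
ee_rot: [-1.865, -1.755, -0.703]
contact_force: [-0.1, -0.6, -5.1]
gripper_width: 60.5
time_s: 30.4
eef_pos: [543.5, 192.1, 124.0]
ee_rot: [-1.867, -1.754, -0.703]
contact_force: [0.1, 0.0, -5.1]
gripper_width: 60.5
[303 194  18  29 449]
foot near edge at z 38: [537.86991472 148.48264134  38.        ] [537.37154744 145.68119414  40.        ]
```

```bash

python3 -m inch '[-0.4,0,0.6,0,0,0,30, -0.5,0,0.6,0,0,0,30, -0.4,0,0.5,0,0,0,30, -0.2,0,0.3,0,0,0,30, -0.1,0,0.15,0,0,0,30]'
python3 -m inch '[0,0,0,0,0,0,30, 0,0,0,0,0,0,30, -0.1,0,0.1,0,0,0,30, 0,0,0,0,0,0,30, 0,0,0,0,0,0,30]'
python3 -m inch '[-0.1,0,0.1,0,0,0,30, 0,0,0,0,0,0,30, 0,0,0,0,0,0,30, 0,0,0,0,0,0,30, 0,0,0,0,0,0,30]'
```

```text
time_s: 31.0
eef_pos: [543.3, 194.7, 96.6]
ee_rot: [-1.866, -1.754, -0.702]
contact_force: [-0.5, -0.4, -4.4]
gripper_width: 60.7
time_s: 31.5
eef_pos: [543.6, 194.6, 96.1]
ee_rot: [-1.866, -1.755, -0.703]
contact_force: [-0.0, 0.5, -3.7]
gripper_width: 60.9
time_s: 32.0
eef_pos: [543.7, 195.0, 95.7]
ee_rot: [-1.864, -1.754, -0.705]
contact_force: [-1.7, -3.2, 5.7]
gripper_width: 60.3
```

Contact. Release, back out along the fingers, and look.

```bash

python3 -m inch '[0,0,0,0,0,0,100, 0,0,0,0,0,0,100, 0,0,0,0,0,0,100, 0,0,-0.5,0,0,0,100, 0,0,-1.5,0,0,0,100]'
python3 -m inch '[0,0,-2.5,0,0,0,100, 0,0,-3,0,0,0,100, 0,0,-3,0,0,0,100, 0,0,-3,0,0,0,100, 0,0,-3,0,0,0,100]'
python3 -m inch '[0,0,-3,0,0,0,100, 0,0,-3,0,0,0,100, 0,0,-3,0,0,0,100, 0,0,-3,0,0,0,100, 0,0,-2,0,0,0,100]'
python3 -m inch '[2,0,-2.3,0,0,0,100, 2,0,-2.3,0,0,0,100, 2,0,-2.3,0,0,0,100, 0,0,0,0,0,0,100, 0,0,0,0,0,0,100]'
python3 - <<'E'
from h import *
from rig import env
s,t=env.camera("side"),env.camera("top")
def lid(c,x0,y0,x1,y1,lo,hi,nm):
    hs=cv2.cvtColor(c["img"][y0:y1,x0:x1],cv2.COLOR_RGB2HSV)
    m=cv2.inRange(hs,lo,hi);k,l,st,ce=cv2.connectedComponentsWithStats(m);i=1+np.argmax(st[1:,4]);b=st[i]+np.r_[x0,y0,0,0,0];print(nm,b);return b
b=lid(s,290,170,340,240,(18,90,50),(32,255,255),"yellow side")
print("foot near edge",plane(s,b[0]+(b[2]-1)/2,b[1]+b[3]-.5,8),"want centre (543,183) => near y ~152")
W=np.zeros((400,800,3),np.uint8)
W[:,:400]=cv2.resize(s["img"][165:245,270:350],None,fx=5,fy=5,interpolation=cv2.INTER_CUBIC);W[:,400:]=cv2.resize(t["img"][130:290,260:420],None,fx=2.5,fy=2.5)
cv2.imwrite("pics/c12.png",W[:,:,::-1]);print(env.sense()["eef_pos"],env.sense()["contact_force"])
E
```

```text
time_s: 32.5
eef_pos: [541.9, 182.3, 109.4]
ee_rot: [-1.863, -1.754, -0.701]
contact_force: [0.8, 0.1, 0.5]
gripper_width: 85.2
time_s: 33.0
eef_pos: [536.2, 85.2, 219.9]
ee_rot: [-1.866, -1.755, -0.702]
contact_force: [-0.0, 0.3, 0.0]
gripper_width: 85.5
time_s: 33.5
eef_pos: [530.8, -7.8, 325.7]
ee_rot: [-1.868, -1.755, -0.704]
contact_force: [0.9, -0.6, -0.9]
gripper_width: 85.4
time_s: 34.0
eef_pos: [530.2, -6.3, 415.9]
ee_rot: [-1.866, -1.756, -0.703]
contact_force: [0.1, 0.8, -1.3]
gripper_width: 85.5
yellow side [303 199  18  30 450]
foot near edge [538.10929924 151.69701748   8.        ] want centre (543,183) => near y ~152
[529.65803129  -6.07254476 414.38799004] [-0.42077572  0.3737715  -0.62304044]
```

The picture limit is reached, but the numbers agree: the foot's near edge is at y=151.7 against 152 expected, so the canister centre is about (544,182). Hand in.

```bash
python3 -c "
from rig import env
print(env.hand_in())"
```

```text
the job is handed in; nothing more can be done
None
```

I swapped the pail and the canister and handed the job in at about 34 s of the 72 s allowed. No verdict came back.

**What I did:** I moved the canister to the cork mat with the tool leaning about 40°. I then raised the pail's handle along its arc and carried the pail by it to the open board. The canister went from the cork to the board under the rack. I set each one down by force contact before letting go.

**Last checks:**
- **Canister:** by colour mask, its centre is about (544, 182) mm, against the rack board measured at (543, 183). I had hit the 12-picture limit, so I checked this by numbers only, not by eye.
- **Pail:** upright with its handle up in the last picture I viewed. The two cameras put its rim centre at (624, −254) and (613, −252), against the open board at (623, −251). They disagree by about 11 mm, but both are within the 25 mm allowed. I did not measure the pail again after placing the canister.
- **Robot:** clear of everything, with no contact force beyond noise.
- **Other stock:** I did not re-measure it; the robot showed no unexpected contact force at any point.

**Anomaly:** raising the handle pressed down on the pail with about 15 N for a moment, which went away when I lifted.

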